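# Lock a hub holder into its bench dock with the cam

### The arm

A 7-joint arm with a two-finger parallel gripper is mounted at the origin on the work surface. World frame = base frame: x ahead of the robot, y to its left, z up, the work surface at z = 0. Lengths are in m, angles in rad, forces in N, time in s.
With the tool pointing down it reaches from about 0.4 to 0.9 m from the base axis. Payload 5.5 kg.
Tool frame: the origin (TCP) lies between the finger pads; the fingertips stand 22 mm ahead of it and the grasp point (between the pads) lies 3 mm ahead of it; z points along the fingers, y is the direction in which the jaws open and shut (so a half turn about z gives the same grasp; the last joint's range is limited). The gripper opens to 92 mm and grips with 3 to 60 N. Pads are 19 mm wide; open, the fingers measure 130 mm over their backs; the gripper's body (75 mm by 190 mm) begins 47 mm behind the grasp point.
Start: joints at [-0.897, 0.501, -0.427, 1.55, 0.221, 1.138, -0.21], TCP at [0.26, 0.596, 0.249] pointing down, gripper open.
Joint ranges: [-2.88, 2.88], [-0.31, 2.03], [-1.54, 1.56], [0.2, 2.42], [-1.41, 4.55], [0.19, 2.02], [-2.57, 2.57]. Speed limits (rad/s): [2.57, 2.57, 3.14, 3.14, 3.14, 3.14, 3.14].

### API

Orientations are given as a rotation vector (axis times angle).
In Python, from cell import env gives the robot as it stands. The module is installed in compiled form; this text tells all that it offers.
- The arm moves only by the shell command python3 -m inch 'ROWS'. ROWS is JSON, one flat list of numbers, 5 for each row, row after row: the shift along the tool's x, y, z in cm, then the turn about the tool's z in degrees, then the finger opening in cm, from 0 to 9.18. In form: [x, y, z, yaw, fingers, x, y, z, yaw, fingers, ...]. A call has 1 to 10 rows; each row is the pose to reach, as a shift and turn from the pose commanded when the call began, along the tool's axes at that moment; what a row does not reach only later rows make up. A row lasts 1/10 s, in which the tool goes at most 50 mm and 8.59 degrees, less where a joint would pass 70% of its speed; a pose out of reach is approached as far as the arm can. A call with a gripper value outside its range is refused whole. The fingers move at their own pace and stop on an object; the grip force is fixed at half the most. Time passes only in rows, so rows that repeat a pose let the fingers close. It gives the time, the measured TCP pose, the force and the opening at its end, in the units of the state.
- env.observe(): the state, without advancing time (a new reading comes with each control period).
- env.read_camera(name): name is "scene" or "top"; returns (picture, depth): 420x560x3 uint8, red, green, blue; 420x560 float32, m along the optical axis (not along the pixel's ray), 0 where there is no reading.
- env.calibration(name): a dict with "K" (3x3 intrinsics, pixels), "R" (3x3) and "t" (3): a world point X has camera coordinates R X + t. Camera axes: x right, y down, z forward; pixel columns grow to the right and rows downward; lengths in m; the calibration is good to about 2 mm. A picture is of the moment at which its call begins. calibration takes no time and is no camera call.
- env.job_done(): hands the job in, once; it reports no verdict.
The state is a dict: "clock": time; "q": joint angles; "joint_velocities": joint speeds; "joint_efforts": joint torques, N m; "tcp_pos": TCP position; "tool_rot": TCP orientation; "ft_force": force on the tool from outside, world axes, zero at the start; "ft_torque": the same for the moment, N m; "grip_width": finger opening in m.
Only numpy, scipy, OpenCV 4.12 (cv2) and the standard library are available. Lean on these libraries where they do the work, as an engineer would, in place of code of your own. Each camera call takes 0.05 s, during which the arm holds its last target. There are 200 camera calls.

### The job

Open the cam lock on the bench dock, slide the hub holder along its rails up to the rubber buffer so that the head of its stud is inside the cam, and turn the cam's key bar clockwise until the curved slot draws the holder firmly against the buffer. Tighten by feel: snug enough that it stays clamped when you let go, but without squeezing the buffer hard, and leave the other things on the bench alone.

Things in the scene. Friction and masses are not known exactly. Their poses are not given: they have to be found in the camera images.
- dock: fixed aluminium base plate, 255 x 120 x 8 mm. Origin: at bench height on the cam's upright axis; +x is the way the holder slides in (plate from x = -200 to +55 mm). Two steel rails, tops 24 mm above the bench, guide the holder's sides with 1 mm play, so it can only slide along x.
- cam (a joint): cam angle, rad, 0 to 1.95, growing CLOCKWISE seen from above. The cam is a steel disc 82 mm across with a spiral wall. At 0 (end stop) its mouth faces the holder; above 0.3 the mouth is shut. Starts shut, 0.6 to 1.2. Turned on a stud head inside, it draws it 7 mm per rad. It turns stiffly (0.1 N m unloaded) and stays where left.
- key_grip (a point): middle of the cam's key bar, on the cam axis, 72 mm above the bench. Black plastic bar 90 mm long, 14 mm thick, 28 mm high (58 to 86 mm above the bench). Site x axis along the bar, turning with the cam: its yaw is the dock's yaw minus the cam angle. A white dot marks its -x end, which points to the holder when the cam is open.
- holder: loose aluminium block between the rails, 84 (x) x 56 x 34 mm, about 0.5 kg, origin at the centre of its underside, 8 mm above the bench; x axis as the dock's. A white bowl with a pin (44 mm across, at x = +11, up to 66 mm high) and a grip post stand on it. It meets the buffer at x = -94 mm in the dock's frame and starts 24 to 38 mm short of that.
- stud_root (a point): middle of the holder's front face, 17 mm above its underside. A steel stud sticks out of it towards the cam, ending in an upright head 10 mm thick, 25 mm tall, about 27 mm out: the stud is screwed in more or less by up to 3.5 mm, not measured, so the cam angle at which it gets tight lies anywhere from 0.6 to 1.75. With the holder at the buffer the head is inside the cam.
- post_top (a point): top centre of the holder's grip post: an upright steel cylinder 22 mm in diameter, 40 mm tall above the block, its top 82 mm above the bench, at x = -29 mm on the holder.
- buffer: two sprung rubber feet either side of the stud, facing the holder; origin on their front face line, 52 mm before the cam axis. Gives 1 mm per 25 N. It should end pressed with 10 to 33 N; over 36 N is too hard, also when pushing the holder home. Settled torque needed at the key, in N m: about 0.007 x the force in N (slack 0, 0.15 at 21 N); while turning, friction about doubles that and adds 0.1. 0.1 rad more turn adds about 11 N.
- pliers: loose circlip pliers with two red handles, 175 mm long, 12 mm high, lying beside the dock; a bystander
- cap: loose white plastic cap, a disc 60 mm across and 10 mm high, beside the dock; a bystander
- circlip_a: loose dark ring 28 mm across, 4 mm high, beside the dock; a bystander
- circlip_b: loose dark ring 36 mm across, 4 mm high, beyond the cam; a bystander
- driver: loose screwdriver lying beside the dock; a bystander
- steel_arm: loose flat bright steel arm 180 x 32 mm, 14 mm high, beside the dock; a bystander
Not all that is in view belongs to the job. What is shaped like the holder but brown or turquoise is not meant.

How it is judged:
By the outcome, as a careful person would: the job done as asked, in the order asked, and still so for the second after the job is handed in, with the robot touching nothing.
It also fails if it takes over 69 s, if anything falls off the work surface, if the arm or the gripper's body presses on something with over 40 N, if the wrist force passes 120 N, or if a joint passes its speed limit or range.

## Working session

There is one attempt and no reset: what is moved stays moved. The work goes in short steps, Python scripts to look and compute and a shell command to move; the robot and the scene stay as the last step left them, time stands still between calls to the robot, and variables do not carry over. Pictures are saved under pics/ and viewed, about 8 in all and at most 12, crops included, and the job is handed in when it is done.

```bash
mkdir -p pics; cat > h.py <<'E'
import numpy as np, cv2
from cell import env
def cap(n,tag):
    p,d=env.read_camera(n); cv2.imwrite(f'pics/{tag}.png',p[:,:,::-1]); np.savez(f'pics/{tag}.npz',p=p,d=d); return p,d
def ray(n,u,v,z):
    c=env.calibration(n);K,R,t=c['K'],c['R'],c['t']
    o=-R.T@t; r=R.T@np.linalg.inv(K)@np.array([u,v,1.]); return o+r*(z-o[2])/r[2]
def pix(n,X):
    c=env.calibration(n);a=c['K']@(c['R']@np.array(X)+c['t']);return a[:2]/a[2]
E
python3 - <<'E'
from h import *
cap('top','t0');cap('scene','s0')
for n in('top','scene'):
    c=env.calibration(n);print(n,c['K'].round(1).tolist(),(-c['R'].T@c['t']).round(3),c['R'].round(3).tolist())
o=env.observe();print({k:np.round(v,3) for k,v in o.items()})
E
```

```text
top [[441.4, 0.0, 278.1], [0.0, 441.4, 208.6], [0.0, 0.0, 1.0]] [0.399 0.062 1.263] [[0.017, -1.0, -0.025], [-0.992, -0.014, -0.123], [0.122, 0.027, -0.992]]
scene [[514.9, 0.0, 283.7], [0.0, 514.9, 216.3], [0.0, 0.0, 1.0]] [1.031 0.685 0.836] [[-0.787, 0.617, 0.014], [0.418, 0.55, -0.723], [-0.454, -0.564, -0.69]]
{'clock': np.float64(0.1), 'q': array([-0.897,  0.502, -0.427,  1.551,  0.221,  1.138, -0.21 ]), 'joint_velocities': array([ 0.   , -0.001,  0.002, -0.003,  0.   ,  0.   ,  0.002]), 'joint_efforts': array([-1.2000e-02, -5.6788e+01, -5.8390e+00, -2.7992e+01, -6.9000e-02,
        2.4000e-02,  0.0000e+00]), 'tcp_pos': array([0.259, 0.595, 0.248]), 'tool_rot': array([-6.410e-01, -3.075e+00,  3.000e-03]), 'ft_force': array([-0.42 , -0.119, -0.38 ]), 'ft_torque': array([ 0.005,  0.046, -0.003]), 'grip_width': np.float64(0.092)}
```

View pics/t0.png

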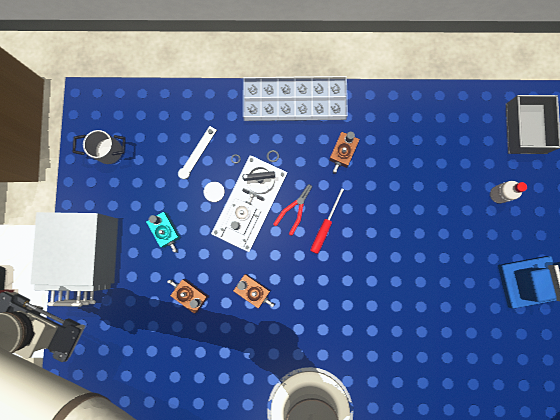

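View pics/s0.png

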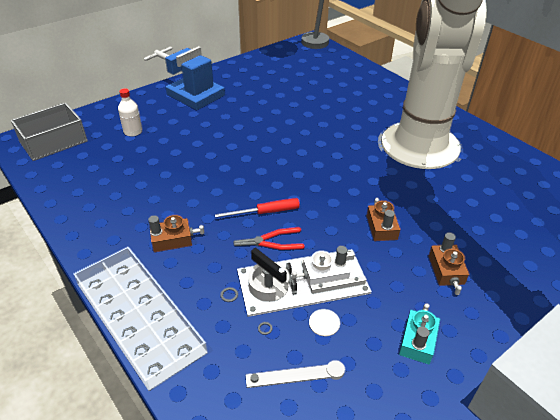

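The top view shows the dock centred near (250,203), its cam and black key near (260,178), and the holder bowl near (241,211). In the scene view the dock is near (303,280), the key at (268,264) and the post at (341,255). Next I'll take enlarged crops.

```bash
python3 - <<'E'
import cv2,numpy as np
a=cv2.imread('pics/t0.png')[145:260,200:300]; b=cv2.imread('pics/s0.png')[235:320,230:380]
a=cv2.resize(a,None,fx=5,fy=5,interpolation=cv2.INTER_CUBIC)
cv2.imwrite('pics/ta.png',a)
b=cv2.resize(b,None,fx=5,fy=5,interpolation=cv2.INTER_CUBIC);cv2.imwrite('pics/sa.png',b)
E
```

```text
(no output)
```

View pics/ta.png

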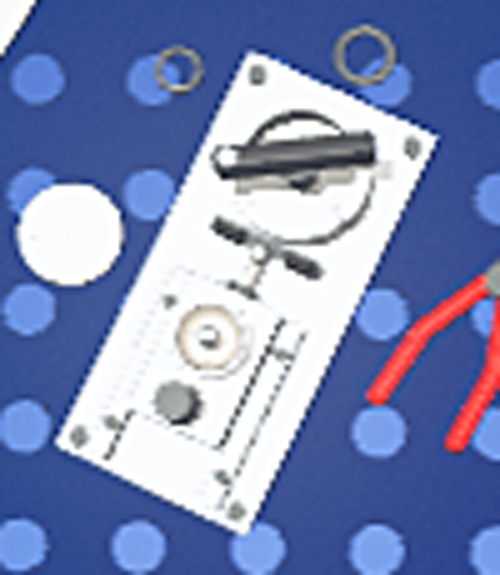

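View pics/sa.png

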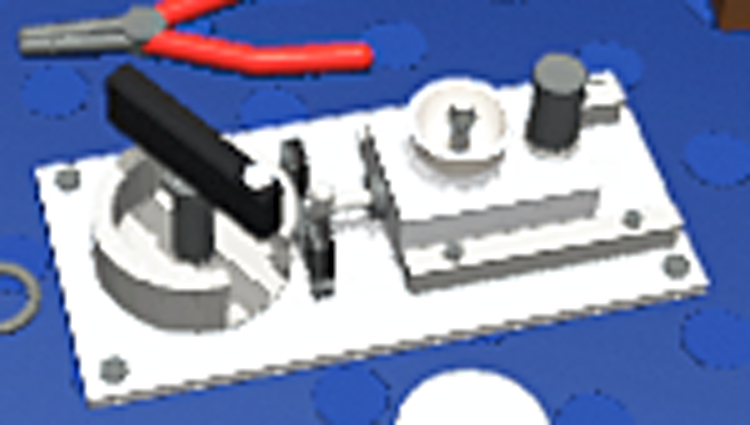

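The crops show:
- **Plate corners:** crop (248,52), (438,137), (245,533) and (55,443).
- **Key bar:** (216,158) to (376,148), with the white dot at the left end.
- **Post top:** (176,398).

In the scene crop the post top is at (558,72) and the key's top ends are at (125,70) and (270,180).

```bash
python3 - <<'E'
from h import *
T=lambda x,y,z:ray('top',200+(x+.5)/5-.5,145+(y+.5)/5-.5,z)
S=lambda x,y,z:ray('scene',230+(x+.5)/5-.5,235+(y+.5)/5-.5,z)
C=[T(*c,.008) for c in [(248,52),(438,137),(245,533),(55,443)]]
for a,b in[(0,1),(1,2),(2,3),(3,0)]:print(np.linalg.norm(C[a]-C[b]))
f=(C[0]+C[1])/2;b=(C[2]+C[3])/2;d=f-b;d/=np.linalg.norm(d);yaw=np.arctan2(d[1],d[0])
print('yaw',yaw,np.degrees(yaw),'cam axis',f-.055*d,b+.2*d)
Sc=[S(*c,.008) for c in[(37,170),(88,405),(708,285),(610,70)]]
f2=(Sc[0]+Sc[1])/2;b2=(Sc[2]+Sc[3])/2;d2=f2-b2;print('scene',np.linalg.norm(d2),np.degrees(np.arctan2(d2[1],d2[0])),f2-.055*d2/np.linalg.norm(d2))
k=T(216,153,.086),T(376,143,.086);print('key',k,np.linalg.norm(k[0]-k[1]),(k[0]+k[1])/2)
v=k[1]-k[0];ky=np.arctan2(v[1],v[0]);print('keyyaw',np.degrees(ky),'cam',yaw-ky)
p=T(176,398,.082);p2=S(558,72,.082);cam=f-.055*d
for q in(p,p2):
  r=q-cam;print('post',q,r@d,r@[-d[1],d[0],0])
from scipy.spatial.transform import Rotation as Ro
o=env.observe();print(Ro.from_rotvec(o['tool_rot']).as_matrix().round(3),o['tcp_pos'])
E
```

```text
0.12177346076426267
0.25325332788087035
0.1206259256374312
0.25241667399804213
yaw -0.43016086962542555 -24.646402341214134 cam axis [0.63532209 0.15067001 0.008     ] [0.63729044 0.1497669  0.008     ]
scene 0.254780633934379 -24.29038755172828 [0.63838967 0.15291527 0.008     ]
key (array([0.63420632, 0.19193824, 0.086     ]), array([0.64077024, 0.10502017, 0.086     ])) 0.08716556720072734 [0.63748828 0.14847921 0.086     ]
keyyaw -85.6813081315905 cam 1.0652600646866195
post [0.5006551  0.21035171 0.082     ] -0.14728693801166778 -0.0019138068065716746
post [0.50198549 0.21320604 0.082     ] -0.14726805098424148 0.001235280609527642
[[-0.917  0.399 -0.001]
 [ 0.399  0.917 -0.002]
 [ 0.    -0.002 -1.   ]] [0.25939788 0.59534721 0.24776791]
```

```bash
python3 - <<'E'
from h import *
z=np.load('pics/t0.npz');d=z['d'];c=env.calibration('top')
v,u=np.mgrid[0:420,0:560];X=np.stack([u,v,np.ones_like(u)],-1)@np.linalg.inv(c['K']).T*d[...,None]
W=(X-c['t'])@c['R']
for (a,b) in [(75,230),(75,250),(110,250),(75,285),(75,298),(50,325),(30,320),(100,148)]:print((a,b),W[b,a].round(3))
for f in np.linspace(0,1,13):
  p=np.array([.2594,.5953,.1])+f*np.array([.3776,-.4448,0]);m=(abs(W[...,0]-p[0])<.1)&(abs(W[...,1]-p[1])<.1)&(d>0);print(p[:2].round(2),W[m][:,2].max().round(3) if m.any() else None)
E
```

```text
(75, 230) [0.474 0.615 0.142]
(75, 250) [0.423 0.611 0.142]
(110, 250) [0.427 0.561 0.043]
(75, 285) [0.399 0.062 1.263]
(75, 298) [ 0.29   0.672 -0.003]
(50, 325) [0.265 0.552 0.346]
(30, 320) [0.281 0.565 0.397]
(100, 148) [0.727 0.626 0.004]
[0.26 0.6 ] 0.494
[0.29 0.56] 0.644
[0.32 0.52] 0.7
[0.35 0.48] 0.715
[0.39 0.45] 0.07
[0.42 0.41] 0.08
[0.45 0.37] 0.08
[0.48 0.34] 0.079
[0.51 0.3 ] 0.088
[0.54 0.26] 0.093
[0.57 0.22] 0.093
[0.61 0.19] 0.093
[0.64 0.15] 0.093
```

```bash
python3 -m inch '[-20,-10,0,0,4, -40,-20,0,10,4, -52.4,-25.7,0,20,4, -52.4,-25.7,0,28,4, -52.4,-25.7,0,36,4, -52.4,-25.7,0,44,4, -52.4,-25.7,0,52,4, -52.4,-25.7,0,62,4, -52.4,-25.7,0,62,4, -52.4,-25.7,0,62,4]'
python3 -m inch '[0,0,0,0,4,0,0,0,0,4,0,0,0,0,4]'
cat > st.py <<'E'
from h import *
from scipy.spatial.transform import Rotation as Ro
D=np.array([np.cos(-.4276),np.sin(-.4276),0]);L=np.array([-D[1],D[0],0]);CAM=np.array([.637,.1505,0])
def st():
    o=env.observe();R=Ro.from_rotvec(o['tool_rot']).as_matrix()
    print('t',o['clock'],'tcp',o['tcp_pos'].round(4),'x-yaw',np.degrees(np.arctan2(R[1,0],R[0,0])).round(2),'tilt',R[:,2].round(3),'F',o['ft_force'].round(2),'M',o['ft_torque'].round(3),'w',o['grip_width'].round(4),'q',o['q'].round(2))
    r=o['tcp_pos']-CAM;print('dock',(r@D).round(4),(r@L).round(4),'F along',(o['ft_force']@D).round(2));return o,R
def go(o,R,X):print('cm',((np.array(X)-o['tcp_pos'])@R*100).round(2))
E
python3 - <<'E'
from st import *
o,R=st();go(o,R,[.637,.1505,.081])
cap('top','t1');cap('scene','s1')
E
```

```text
clock: 1.1
tcp_pos: [0.5838, 0.213, 0.2484]
tool_rot: [-2.134, -2.305, 0.001]
ft_force: [-0.6, 0.9, 0.4]
grip_width: 0.0396
clock: 1.4
tcp_pos: [0.582, 0.2161, 0.2482]
tool_rot: [-2.13, -2.307, 0.001]
ft_force: [0.2, 0.4, -0.3]
grip_width: 0.0401Traceback (most recent call last):
  File "<stdin>", line 2, in <module>
  File "st.py", line 6, in st
    print('t',o['clock'],'tcp',o['tcp_pos'].round(4),'x-yaw',np.degrees(np.arctan2(R[1,0],R[0,0])).round(2),'tilt',R[:,2].round(3),'F',o['ft_force'].round(2),'M',o['ft_torque'].round(3),'w',o['grip_width'].round(4),'q',o['q'].round(2))
                                                                                                                                                                                              ^^^^^^^^^^^^^^^^^^^^^
AttributeError: 'float' object has no attribute 'round'
```

```bash
sed -i "s/o\['grip_width'\].round(4)/round(o['grip_width'],4)/" st.py
python3 - <<'E'
from st import *
o,R=st();go(o,R,[.637,.1505,.081])
E
```

```text
t 1.4 tcp [0.582  0.2161 0.2482] x-yaw 94.56 tilt [-0.002  0.001 -1.   ] F [ 0.17  0.42 -0.29] M [-0.074  0.116 -0.018] w 0.0401 q [-0.34  0.42 -0.07  1.64  0.03  1.09 -0.35]
dock -0.0772 0.0369 F along -0.02
cm [-6.99  4.98 16.71]
```

```bash
python3 -m inch '[-3.5,2.5,3,0,4, -7,5,6,0,4, -7,5,10,0,4, -7,5,11,0,4, -7,5,11,0,4]'
python3 - <<'E'
from st import *
o,R=st();go(o,R,[.637,.1505,.081])
a,_=cap('top','t1');b,_=cap('scene','s1')
a=cv2.resize(a[140:240,200:300],(400,400),interpolation=cv2.INTER_CUBIC);b=cv2.resize(b[200:300,210:310],(400,400),interpolation=cv2.INTER_CUBIC)
cv2.imwrite('pics/v1.png',np.hstack([a,b])[:,:,::-1])
E
```

```text
clock: 1.9
tcp_pos: [0.6356, 0.1511, 0.1365]
tool_rot: [-2.127, -2.307, 0.006]
ft_force: [-0.1, 0.9, 0.2]
grip_width: 0.0397
t 1.9 tcp [0.6356 0.1511 0.1365] x-yaw 94.65 tilt [-0.006  0.    -1.   ] F [-0.07  0.91  0.18] M [-0.067  0.036  0.007] w 0.0397 q [-0.24  0.59 -0.05  1.64  0.03  0.92 -0.22]
dock -0.0015 -0.0 F along -0.44
cm [-0.08  0.17  5.55]
```

View pics/v1.png

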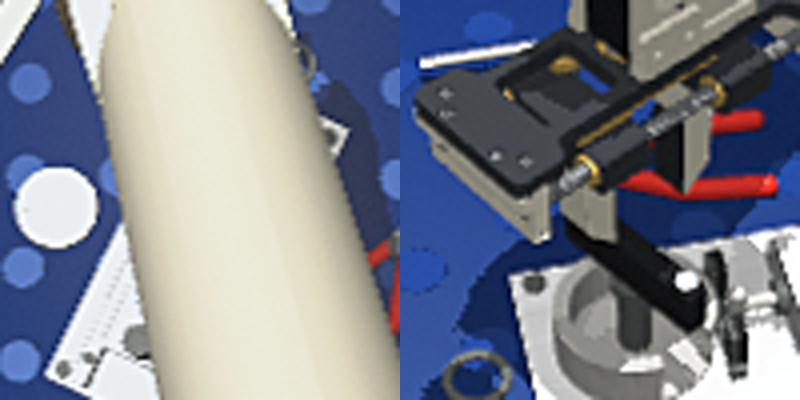

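The top view is hidden by the arm. The scene view shows the fingers above the key bar, one on each side of it, so I'll descend and close.

```bash
python3 -m inch '[-0.1,0.1,3,0,4, -0.1,0.1,5.5,0,4, -0.1,0.1,5.5,0,4, -0.1,0.1,5.5,0,4]'
python3 - <<'E'
from st import *
st()
E
python3 -m inch '[0,0,0,0,1.0, 0,0,0,0,1.0,0,0,0,0,1.0,0,0,0,0,1.0,0,0,0,0,1,0,0,0,0,1]'
python3 - <<'E'
from st import *
o,R=st()
b,_=cap('scene','s2')
b=cv2.resize(b[200:310,210:360],(750,550),interpolation=cv2.INTER_CUBIC)
cv2.imwrite('pics/v2.png',b[:,:,::-1])
E
```

```text
clock: 2.4
tcp_pos: [0.6401, 0.1495, 0.0857]
tool_rot: [2.131, 2.308, 0.003]
ft_force: [1.0, -0.1, 0.1]
grip_width: 0.0401
t 2.4 tcp [0.6401 0.1495 0.0857] x-yaw 94.56 tilt [ 0.002  0.001 -1.   ] F [ 0.97 -0.09  0.1 ] M [-0.08   0.046 -0.022] w 0.0401 q [-0.24  0.66 -0.04  1.65  0.04  0.83 -0.22]
dock 0.0033 0.0004 F along 0.92
clock: 3.0
tcp_pos: [0.6363, 0.148, 0.0842]
tool_rot: [-2.13, -2.304, 0.007]
ft_force: [-10.0, -1.6, 8.4]
grip_width: 0.0137
t 3.0 tcp [0.6363 0.148  0.0842] x-yaw 94.48 tilt [-0.006 -0.001 -1.   ] F [-9.96 -1.62  8.41] M [-0.32   2.083 -0.056] w 0.0137 q [-0.24  0.66 -0.04  1.66  0.03  0.83 -0.22]
dock 0.0004 -0.0026 F along -8.39
```

View pics/v2.png

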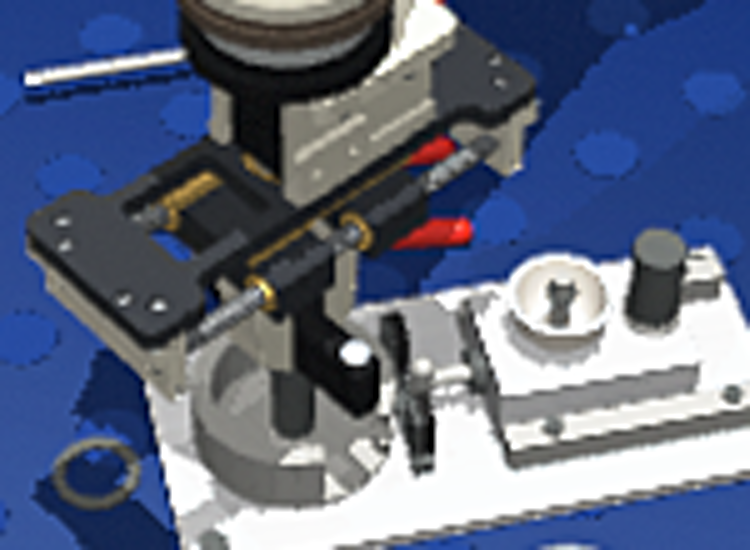

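The bar is gripped (13.7 mm) at its middle, with the white dot end towards the holder side. I'll relieve the side force and turn counterclockwise towards open.

```bash
python3 -m inch '[0,-0.3,0,0,1, 0,-0.3,0,-8,1, 0,-0.3,0,-16,1, 0,-0.3,0,-24,1, 0,-0.3,0,-32,1, 0,-0.3,0,-40,1, 0,-0.3,0,-48,1, 0,-0.3,0,-54,1, 0,-0.3,0,-54,1]'
python3 - <<'E'
from st import *
st()
E
```

```text
clock: 3.95
tcp_pos: [0.6368, 0.1484, 0.0843]
tool_rot: [0.852, 3.023, 0.002]
ft_force: [0.4, 2.7, 1.3]
grip_width: 0.0137
t 3.95 tcp [0.6368 0.1484 0.0843] x-yaw 148.53 tilt [ 0.001  0.001 -1.   ] F [0.4  2.73 1.25] M [0.171 0.321 0.12 ] w 0.0137 q [-0.07  0.67 -0.27  1.66  0.23  0.84  0.58]
dock 0.0007 -0.002 F along -0.77
```

```bash
for i in 1; do python3 -m inch '[0,0,0,-2,1, 0,0,0,-4,1, 0,0,0,-5,1, 0,0,0,-5,1]'; done
python3 - <<'E'
from st import *
st()
E
python3 -m inch '[0,0,0,-1,1, 0,0,0,-2,1, 0,0,0,-3,1, 0,0,0,-3,1]'
python3 - <<'E'
from st import *
st()
E
```

```text
clock: 4.35
tcp_pos: [0.6368, 0.1484, 0.0843]
tool_rot: [0.72, 3.057, 0.002]
ft_force: [-0.6, 3.6, 5.2]
grip_width: 0.0141
t 4.35 tcp [0.6368 0.1484 0.0843] x-yaw 153.5 tilt [ 0.001  0.001 -1.   ] F [-0.63  3.64  5.16] M [0.463 0.341 0.066] w 0.0141 q [-0.06  0.68 -0.29  1.66  0.24  0.84  0.65]
dock 0.0007 -0.002 F along -2.08
clock: 4.75
tcp_pos: [0.6368, 0.1484, 0.0842]
tool_rot: [0.641, 3.075, 0.002]
ft_force: [-1.6, 3.4, 5.3]
grip_width: 0.0137
t 4.75 tcp [0.6368 0.1484 0.0842] x-yaw 156.45 tilt [ 0.001  0.001 -1.   ] F [-1.58  3.35  5.28] M [ 0.683  0.365 -0.478] w 0.0137 q [-0.05  0.68 -0.31  1.66  0.25  0.84  0.7 ]
dock 0.0007 -0.0019 F along -2.83
```

The end stop is felt (−0.48 N m at a tool yaw of 156°), so the cam is open. I'll release and go above the post.

```bash
python3 -m inch '[0,0,0,0,4, 0,0,0,0,4, 0,0,-2,0,4, 0,0,-5,0,4, 0,0,-7,0,4, 0,0,-7,0,4, 0,0,-7,0,4]'
python3 - <<'E'
from st import *
o,R=st();go(o,R,[.501,.210,.071])
b,_=cap('scene','s3')
b=cv2.resize(b[200:310,210:360],(750,550),interpolation=cv2.INTER_CUBIC)
cv2.imwrite('pics/v3.png',b[:,:,::-1])
E
```

```text
clock: 5.45
tcp_pos: [0.6365, 0.1466, 0.1534]
tool_rot: [0.642, 3.075, -0.002]
ft_force: [0.1, -0.2, -0.8]
grip_width: 0.04
t 5.45 tcp [0.6365 0.1466 0.1534] x-yaw 156.42 tilt [ 0.    -0.001 -1.   ] F [ 0.06 -0.25 -0.75] M [ 0.014 -0.073  0.009] w 0.04 q [-0.03  0.59 -0.33  1.62  0.22  0.96  0.72]
dock 0.0011 -0.0037 F along 0.15
cm [14.95  0.4   8.23]
```

View pics/v3.png

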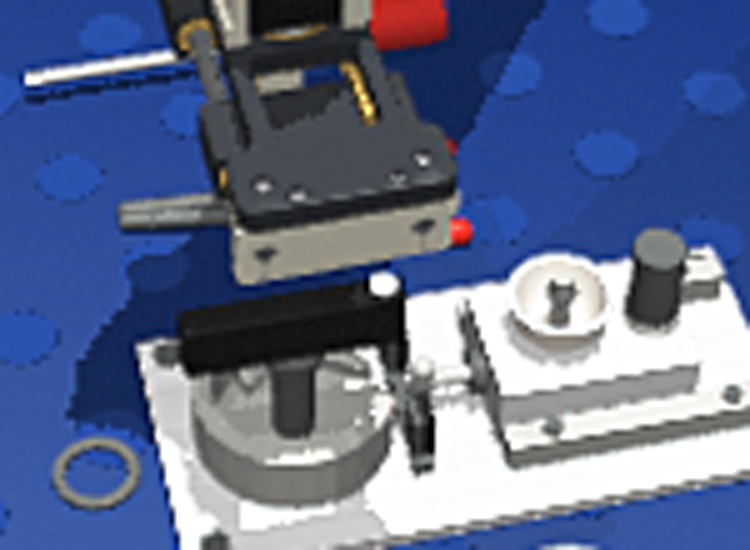

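The cam is open: the bar lies along the dock at crop (185–400, 290–360) with its dot towards the holder. The post stands at (660,240).

```bash
python3 -m inch '[5,0.2,0,0,5, 10,0.4,0,0,5, 15,0.4,0,0,5, 15,0.4,1,0,5, 15,0.4,3,0,5, 15,0.4,3,0,5]'
python3 - <<'E'
from st import *
o,R=st();go(o,R,[.501,.210,.071])
b,_=cap('scene','s4')
b=cv2.resize(b[180:290,270:420],(750,550),interpolation=cv2.INTER_CUBIC)
cv2.imwrite('pics/v4.png',b[:,:,::-1])
E
```

```text
clock: 6.1
tcp_pos: [0.4982, 0.2097, 0.1205]
tool_rot: [-0.639, -3.071, 0.006]
ft_force: [-0.0, -1.1, -0.3]
grip_width: 0.0502
t 6.1 tcp [0.4982 0.2097 0.1205] x-yaw 156.49 tilt [-0.006 -0.003 -1.   ] F [-0.05 -1.06 -0.3 ] M [-0.039  0.021  0.031] w 0.0502 q [-0.16  0.47 -0.36  1.93  0.23  0.79  0.52]
dock -0.1509 -0.0037 F along 0.4
cm [-0.27  0.16  4.95]
```

View pics/v4.png

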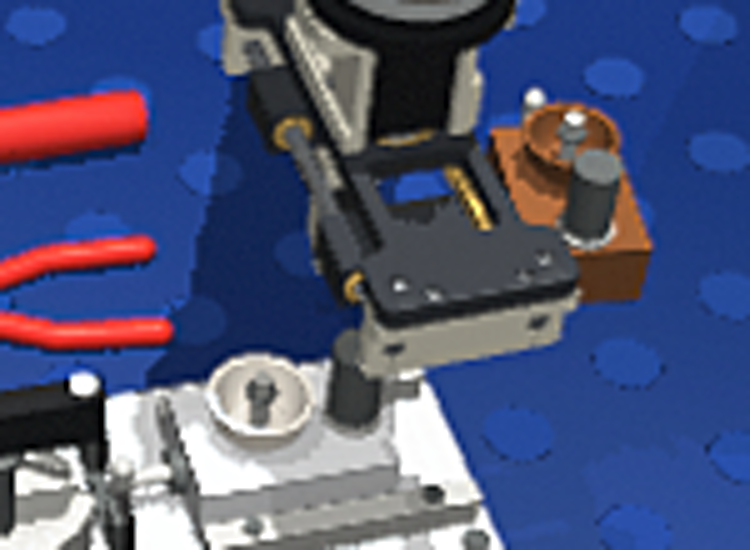

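The post, at crop (355,380), sits under the gap between the fingers. I'll descend and grip.

```bash
python3 -m inch '[-0.2,0.2,2.5,0,5, -0.2,0.2,4.9,0,5, -0.2,0.2,4.9,0,5, -0.2,0.2,4.9,0,5]'
python3 - <<'E'
from st import *
st()
E
python3 -m inch '[0,0,0,0,1.5, 0,0,0,0,1.5,0,0,0,0,1.5,0,0,0,0,1.5,0,0,0,0,1.5,0,0,0,0,1.5]'
python3 - <<'E'
from st import *
st()
E
```

```text
clock: 6.55
tcp_pos: [0.5033, 0.2119, 0.0747]
tool_rot: [-0.641, -3.074, 0.001]
ft_force: [0.2, 0.6, -0.3]
grip_width: 0.05
t 6.55 tcp [0.5033 0.2119 0.0747] x-yaw 156.43 tilt [-0.001 -0.    -1.   ] F [ 0.2   0.61 -0.3 ] M [ 0.05  -0.038  0.028] w 0.05 q [-0.18  0.55 -0.33  1.94  0.27  0.7   0.49]
dock -0.1472 0.0004 F along -0.07
clock: 7.15
tcp_pos: [0.5029, 0.2108, 0.0751]
tool_rot: [-0.642, -3.075, 0.004]
ft_force: [-3.4, -4.5, 6.5]
grip_width: 0.0214
t 7.15 tcp [0.5029 0.2108 0.0751] x-yaw 156.42 tilt [-0.001 -0.002 -1.   ] F [-3.37 -4.49  6.48] M [-0.751  0.495  0.056] w 0.0214 q [-0.18  0.55 -0.33  1.94  0.27  0.7   0.48]
dock -0.1471 -0.0007 F along -1.21
```

```bash
python3 -m inch '[-0.3,0,0,0,1.5, -0.6,0,0,0,1.5, -0.9,0,0,0,1.5, -1.2,0,0,0,1.5, -1.5,0,0,0,1.5, -1.8,0,0,0,1.5, -1.8,0,0,0,1.5, -1.8,0,0,0,1.5]'
python3 - <<'E'
from st import *
st()
E
python3 -m inch '[-0.1,0,0,0,1.5, -0.2,0,0,0,1.5, -0.3,0,0,0,1.5, -0.3,0,0,0,1.5, -0.3,0,0,0,1.5]'
python3 - <<'E'
from st import *
st()
E
```

```text
clock: 7.95
tcp_pos: [0.5134, 0.2061, 0.075]
tool_rot: [-0.635, -3.067, 0.006]
ft_force: [-17.5, -1.0, 18.0]
grip_width: 0.0213
t 7.95 tcp [0.5134 0.2061 0.075 ] x-yaw 156.61 tilt [-0.01  -0.002 -1.   ] F [-17.51  -0.98  18.04] M [-0.05   3.695  0.05 ] w 0.0213 q [-0.16  0.56 -0.33  1.91  0.26  0.72  0.51]
dock -0.1355 -0.0006 F along -15.53
clock: 8.45
tcp_pos: [0.5155, 0.2052, 0.075]
tool_rot: [-0.634, -3.066, 0.007]
ft_force: [-20.7, -0.6, 21.0]
grip_width: 0.0215
t 8.45 tcp [0.5155 0.2052 0.075 ] x-yaw 156.64 tilt [-0.011 -0.002 -1.   ] F [-20.69  -0.59  20.98] M [0.028 4.086 0.02 ] w 0.0215 q [-0.16  0.56 -0.33  1.91  0.26  0.73  0.52]
dock -0.1332 -0.0006 F along -18.59
```

The drag rises along with a 20 N downward press. I'll relieve z and see.

```bash
python3 -m inch '[0,0,-0.2,0,1.5, 0,0,-0.4,0,1.5, 0,0,-0.4,0,1.5]'
python3 - <<'E'
from st import *
st()
E
```

```text
clock: 8.75
tcp_pos: [0.5211, 0.2028, 0.0778]
tool_rot: [-0.641, -3.073, 0.003]
ft_force: [-1.3, -2.3, -5.7]
grip_width: 0.0216
t 8.75 tcp [0.5211 0.2028 0.0778] x-yaw 156.45 tilt [-0.003 -0.002 -1.   ] F [-1.3  -2.25 -5.73] M [-0.464  0.705  0.041] w 0.0216 q [-0.16  0.56 -0.33  1.9   0.26  0.73  0.52]
dock -0.1272 -0.0005 F along -0.25
```

```bash
python3 -m inch '[0,0,0.1,0,1.5, 0,0,0.2,0,1.5, 0,0,0.2,0,1.5]'
python3 - <<'E'
from st import *
st()
E
python3 -m inch '[-0.1,0,0.2,0,1.5, -0.2,0,0.2,0,1.5, -0.2,0,0.2,0,1.5]'
python3 - <<'E'
from st import *
st()
E
```

```text
clock: 9.05
tcp_pos: [0.5217, 0.2025, 0.0759]
tool_rot: [-0.642, -3.074, 0.004]
ft_force: [-3.9, -4.1, -3.5]
grip_width: 0.0213
t 9.05 tcp [0.5217 0.2025 0.0759] x-yaw 156.42 tilt [-0.002 -0.002 -1.   ] F [-3.93 -4.07 -3.47] M [-0.959  0.907  0.025] w 0.0213 q [-0.16  0.56 -0.33  1.9   0.27  0.72  0.52]
dock -0.1265 -0.0005 F along -1.89
clock: 9.35
tcp_pos: [0.5217, 0.2025, 0.0751]
tool_rot: [-0.639, -3.072, 0.005]
ft_force: [-12.5, -5.2, 9.3]
grip_width: 0.0211
t 9.35 tcp [0.5217 0.2025 0.0751] x-yaw 156.48 tilt [-0.005 -0.002 -1.   ] F [-12.53  -5.18   9.27] M [-1.07   2.555  0.076] w 0.0211 q [-0.16  0.57 -0.33  1.9   0.27  0.72  0.52]
dock -0.1265 -0.0005 F along -9.25
```

```bash
python3 -m inch '[0,0,-0.1,0,1.5, 0,0,-0.2,0,1.5, 0,0,-0.2,0,1.5]'
python3 - <<'E'
from st import *
st()
E
python3 -m inch '[-0.1,0,0,0,1.5, -0.1,0,0,0,1.5,-0.1,0,0,0,1.5]'
python3 - <<'E'
from st import *
st()
E
```

```text
clock: 9.65
tcp_pos: [0.5225, 0.2022, 0.0761]
tool_rot: [-0.64, -3.072, 0.004]
ft_force: [-4.7, -3.8, -1.7]
grip_width: 0.0209
t 9.65 tcp [0.5225 0.2022 0.0761] x-yaw 156.45 tilt [-0.004 -0.002 -1.   ] F [-4.69 -3.81 -1.68] M [-0.834  1.603  0.061] w 0.0209 q [-0.16  0.57 -0.33  1.9   0.27  0.72  0.52]
dock -0.1256 -0.0005 F along -2.69
clock: 9.95
tcp_pos: [0.5232, 0.2019, 0.076]
tool_rot: [-0.64, -3.072, 0.004]
ft_force: [-7.4, -2.7, -1.9]
grip_width: 0.0214
t 9.95 tcp [0.5232 0.2019 0.076 ] x-yaw 156.46 tilt [-0.004 -0.002 -1.   ] F [-7.37 -2.74 -1.85] M [-0.807  1.661  0.112] w 0.0214 q [-0.16  0.57 -0.33  1.9   0.27  0.73  0.52]
dock -0.1249 -0.0004 F along -5.57
```

```bash
python3 -m inch '[-0.1,0,0,0,1.5, -0.1,0,0,0,1.5,-0.1,0,0,0,1.5]'
python3 - <<'E'
from st import *
st()
E
python3 -m inch '[-0.1,0,0,0,1.5, -0.1,0,0,0,1.5,-0.1,0,0,0,1.5]'
python3 - <<'E'
from st import *
st()
E
```

```text
clock: 10.25
tcp_pos: [0.5239, 0.2016, 0.076]
tool_rot: [-0.64, -3.072, 0.004]
ft_force: [-7.3, -2.8, -1.9]
grip_width: 0.0212
t 10.25 tcp [0.5239 0.2016 0.076 ] x-yaw 156.47 tilt [-0.004 -0.002 -1.   ] F [-7.27 -2.83 -1.92] M [-0.747  1.757  0.124] w 0.0212 q [-0.16  0.57 -0.33  1.9   0.27  0.73  0.52]
dock -0.1241 -0.0004 F along -5.44
clock: 10.55
tcp_pos: [0.5247, 0.2012, 0.076]
tool_rot: [-0.64, -3.072, 0.004]
ft_force: [-7.9, -3.8, -0.4]
grip_width: 0.0215
t 10.55 tcp [0.5247 0.2012 0.076 ] x-yaw 156.47 tilt [-0.005 -0.002 -1.   ] F [-7.86 -3.76 -0.43] M [-0.726  1.769  0.089] w 0.0215 q [-0.15  0.57 -0.33  1.89  0.26  0.73  0.52]
dock -0.1232 -0.0004 F along -5.59
```

Still sliding freely at a steady ~5.5 N of friction, so I'll keep going.

```bash
for i in 1 ; do python3 -m inch '[-0.1,0,0,0,1.5, -0.1,0,0,0,1.5,-0.1,0,0,0,1.5]'; python3 -c "
from st import *
st()"; done
python3 -m inch '[-0.1,0,0,0,1.5, -0.1,0,0,0,1.5,-0.1,0,0,0,1.5]'; python3 -c "
from st import *
st()"
```

```text
clock: 10.85
tcp_pos: [0.5256, 0.2008, 0.076]
tool_rot: [-0.64, -3.071, 0.004]
ft_force: [-7.9, -3.0, -0.8]
grip_width: 0.0213
t 10.85 tcp [0.5256 0.2008 0.076 ] x-yaw 156.47 tilt [-0.005 -0.002 -1.   ] F [-7.89 -3.05 -0.82] M [-0.761  1.749  0.103] w 0.0213 q [-0.15  0.57 -0.33  1.89  0.26  0.73  0.53]
dock -0.1222 -0.0004 F along -5.92
clock: 11.15
tcp_pos: [0.5265, 0.2004, 0.076]
tool_rot: [-0.64, -3.071, 0.004]
ft_force: [-8.0, -3.0, -0.5]
grip_width: 0.0214
t 11.15 tcp [0.5265 0.2004 0.076 ] x-yaw 156.47 tilt [-0.005 -0.002 -1.   ] F [-7.97 -2.99 -0.46] M [-0.715  1.816  0.061] w 0.0214 q [-0.15  0.57 -0.33  1.89  0.26  0.73  0.53]
dock -0.1213 -0.0004 F along -6.01
```

```bash
python3 -m inch '[-0.1,0,0,0,1.5, -0.1,0,0,0,1.5,-0.1,0,0,0,1.5]'; python3 -c "
from st import *
st()"
python3 -m inch '[-0.1,0,0,0,1.5, -0.1,0,0,0,1.5,-0.1,0,0,0,1.5]'; python3 -c "
from st import *
st()"
```

```text
clock: 11.45
tcp_pos: [0.5274, 0.2, 0.076]
tool_rot: [-0.64, -3.072, 0.004]
ft_force: [-7.4, -3.9, -0.0]
grip_width: 0.021
t 11.45 tcp [0.5274 0.2    0.076 ] x-yaw 156.47 tilt [-0.005 -0.002 -1.   ] F [-7.42 -3.87 -0.  ] M [-0.751  1.82   0.102] w 0.021 q [-0.15  0.57 -0.33  1.89  0.27  0.73  0.53]
dock -0.1203 -0.0004 F along -5.15
clock: 11.75
tcp_pos: [0.5283, 0.1996, 0.076]
tool_rot: [-0.64, -3.071, 0.005]
ft_force: [-8.1, -3.3, -0.8]
grip_width: 0.0212
t 11.75 tcp [0.5283 0.1996 0.076 ] x-yaw 156.47 tilt [-0.005 -0.002 -1.   ] F [-8.13 -3.32 -0.83] M [-0.783  1.866  0.024] w 0.0212 q [-0.15  0.57 -0.33  1.89  0.27  0.73  0.53]
dock -0.1193 -0.0004 F along -6.02
```

```bash
python3 - <<'E'
from h import *
b,_=cap('scene','s5')
b=cv2.resize(b[225:315,235:370],(800,533),interpolation=cv2.INTER_CUBIC)
cv2.imwrite('pics/v5.png',b[:,:,::-1])
E
```

```text
(no output)
```

View pics/v5.png

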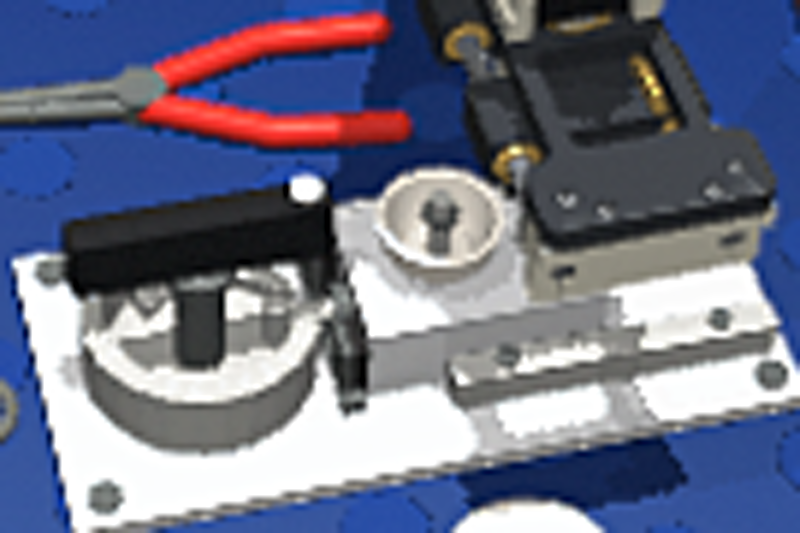

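The stud head is inside the cam at crop (275,320), and the holder's front face at (370,360) is at or very near the buffer at (350,360). I'll measure it from the bowl's rim.

```bash
python3 - <<'E'
from st import *
def S(x,y,z):s=800/135;return ray('scene',235+(x+.5)/s-.5,225+(y+.5)/s-.5,z)
for n,p,z in[('bowl rim',(439,212),.066),('front near lower corner',(370,387),.0225),('front near top corner',(368,342),.042),('buffer near front top',(345,315),.04)]:
  q=S(*p,z)-CAM;print(n,q@D,q@L)
q=ray('scene',230+460/5-.5,235+120/5-.5,.066)-CAM;print('bowl before',q@D,q@L)
print('edge spacing 1mm px',pix('scene',CAM+[0,0,.04])-pix('scene',CAM-D*.01+[0,0,.04]))
E
```

```text
bowl rim -0.08202685236457596 0.0021818032602385178
front near lower corner -0.05072215579553945 0.0358077337684064
front near top corner -0.0503516850712831 0.032135432993088936
buffer near front top -0.04621186107386535 0.01763474251785853
bowl before -0.10837602565346569 0.0031347585323974053
edge spacing 1mm px [-4.88087693  0.86199654]
```

```bash
python3 -m inch '[-0.1,0,0,0,1.5, -0.1,0,0,0,1.5,-0.1,0,0,0,1.5]'; python3 -c "
from st import *
st()"
python3 -m inch '[-0.1,0,0,0,1.5, -0.1,0,0,0,1.5,-0.1,0,0,0,1.5]'; python3 -c "
from st import *
st()"
```

```text
clock: 12.1
tcp_pos: [0.5284, 0.1996, 0.0759]
tool_rot: [-0.639, -3.07, 0.005]
ft_force: [-9.4, -2.2, 0.4]
grip_width: 0.0218
t 12.1 tcp [0.5284 0.1996 0.0759] x-yaw 156.5 tilt [-0.006 -0.002 -1.   ] F [-9.39 -2.22  0.37] M [-0.671  2.234  0.036] w 0.0218 q [-0.15  0.57 -0.33  1.89  0.26  0.73  0.53]
dock -0.1191 -0.0004 F along -7.63
clock: 12.4
tcp_pos: [0.5285, 0.1995, 0.0759]
tool_rot: [-0.638, -3.069, 0.005]
ft_force: [-11.9, -1.8, 2.5]
grip_width: 0.0212
t 12.4 tcp [0.5285 0.1995 0.0759] x-yaw 156.52 tilt [-0.007 -0.002 -1.   ] F [-11.92  -1.78   2.51] M [-0.58   2.701  0.036] w 0.0212 q [-0.15  0.57 -0.33  1.88  0.26  0.73  0.53]
dock -0.119 -0.0004 F along -10.11
```

Firm contact: the holder stops at −119 mm and the force climbs to 10 N. I'll release, lift and return above the key.

```bash
python3 -m inch '[0.2,0,0,0,4, 0.2,0,0,0,4, 0.2,0,0,0,4, 0.2,0,-3,0,4, 0.2,0,-6,0,4, 0.2,0,-8,0,4, -5,0,-8,0,4, -10,-0.2,-8,0,4, -11.6,-0.4,-8,0,4, -11.6,-0.4,-8,0,4]'
python3 -m inch '[0,0,0,0,4,0,0,0,0,4]'
python3 -c "
from st import *
o,R=st();go(o,R,[.6366,.1482,.0815])"
```

```text
clock: 13.4
tcp_pos: [0.6416, 0.1461, 0.1574]
tool_rot: [0.649, 3.069, 0.001]
ft_force: [-0.5, -0.6, -0.3]
grip_width: 0.0397
clock: 13.6
tcp_pos: [0.6363, 0.1513, 0.1569]
tool_rot: [-0.638, -3.076, -0.002]
ft_force: [-0.8, -1.1, 0.4]
grip_width: 0.0403
t 13.6 tcp [0.6363 0.1513 0.1569] x-yaw 156.58 tilt [-0.     0.001 -1.   ] F [-0.77 -1.09  0.41] M [ 0.014 -0.015  0.001] w 0.0403 q [-0.03  0.59 -0.34  1.62  0.22  0.97  0.72]
dock -0.0009 0.0005 F along -0.25
cm [-0.15 -0.28  7.54]
```

```bash
python3 -m inch '[-0.1,-0.2,3,0,4, -0.1,-0.2,6,0,4, -0.1,-0.2,7.2,0,4, -0.1,-0.2,7.2,0,4,-0.1,-0.2,7.2,0,4, -0.1,-0.2,7.2,0,4]'
python3 -c "
from st import *
o,R=st();go(o,R,[.6366,.1482,.0825])"
python3 -m inch '[0,0,0,0,1,0,0,0,0,1,0,0,0,0,1,0,0,0,0,1,0,0,0,0,1]'
python3 -c "
from st import *
st()"
```

```text
clock: 14.2
tcp_pos: [0.6385, 0.1481, 0.0865]
tool_rot: [0.639, 3.073, 0.002]
ft_force: [0.7, -0.8, 0.5]
grip_width: 0.0403
t 14.2 tcp [0.6385 0.1481 0.0865] x-yaw 156.49 tilt [ 0.003  0.001 -1.   ] F [ 0.67 -0.84  0.53] M [ 0.009 -0.023  0.008] w 0.0403 q [-0.05  0.68 -0.31  1.65  0.26  0.85  0.7 ]
dock 0.0023 -0.0016 F along 0.95
cm [ 0.18 -0.06  0.4 ]
clock: 14.7
tcp_pos: [0.6379, 0.148, 0.0851]
tool_rot: [0.641, 3.075, 0.002]
ft_force: [1.9, 0.9, 0.5]
grip_width: 0.0142
t 14.7 tcp [0.6379 0.148  0.0851] x-yaw 156.44 tilt [ 0.001  0.001 -1.   ] F [1.93 0.9  0.47] M [ 0.319 -0.191 -0.271] w 0.0142 q [-0.05  0.68 -0.31  1.65  0.26  0.85  0.7 ]
dock 0.0019 -0.0019 F along 1.38
```

```bash
python3 -m inch '[0.1,0,0,5,1, 0.1,0,0,10,1, 0.1,0,0,15,1, 0.1,0,0,20,1, 0.1,0,0,25,1, 0.1,0,0,25,1,0.1,0,0,25,1]'
python3 -c "
from st import *
st()"
python3 -m inch '[0,0,0,2,1, 0,0,0,4,1, 0,0,0,6,1, 0,0,0,6,1,0,0,0,6,1]'
python3 -c "
from st import *
st()"
```

```text
clock: 15.4
tcp_pos: [0.6374, 0.1474, 0.0851]
tool_rot: [1.288, 2.864, 0.001]
ft_force: [3.3, -0.3, 0.3]
grip_width: 0.0141
t 15.4 tcp [0.6374 0.1474 0.0851] x-yaw 131.58 tilt [ 0.002 -0.    -1.   ] F [ 3.29 -0.27  0.26] M [-0.168 -0.576 -0.06 ] w 0.0141 q [-0.12  0.67 -0.2   1.66  0.17  0.83  0.33]
dock 0.0016 -0.0027 F along 3.11
clock: 15.9
tcp_pos: [0.6372, 0.1472, 0.0851]
tool_rot: [1.439, 2.791, 0.001]
ft_force: [4.1, -2.3, 3.0]
grip_width: 0.0143
t 15.9 tcp [0.6372 0.1472 0.0851] x-yaw 125.44 tilt [ 0.001 -0.    -1.   ] F [ 4.09 -2.26  2.98] M [-0.584 -0.877 -0.078] w 0.0143 q [-0.14  0.66 -0.18  1.66  0.15  0.83  0.24]
dock 0.0015 -0.0029 F along 4.65
```

```bash
python3 -m inch '[0,0,0,1,1, 0,0,0,2,1, 0,0,0,3,1, 0,0,0,4,1]'
python3 -c "
from st import *
st()"
python3 -m inch '[0,0,0,1,1, 0,0,0,2,1, 0,0,0,3,1, 0,0,0,4,1]'
python3 -c "
from st import *
st()"
python3 -m inch '[0,0,0,1,1, 0,0,0,2,1, 0,0,0,3,1, 0,0,0,4,1]'
python3 -c "
from st import *
st()"
```

```text
clock: 16.3
tcp_pos: [0.6371, 0.1472, 0.0851]
tool_rot: [1.537, 2.739, 0.0]
ft_force: [4.7, -2.5, 2.5]
grip_width: 0.0143
t 16.3 tcp [0.6371 0.1472 0.0851] x-yaw 121.41 tilt [ 0.001 -0.    -1.   ] F [ 4.73 -2.52  2.46] M [-0.646 -0.847  0.058] w 0.0143 q [-0.15  0.66 -0.16  1.66  0.14  0.83  0.18]
dock 0.0015 -0.003 F along 5.35
clock: 16.7
tcp_pos: [0.637, 0.1471, 0.0851]
tool_rot: [1.631, 2.684, 0.0]
ft_force: [4.8, -2.6, 4.3]
grip_width: 0.0142
t 16.7 tcp [0.637  0.1471 0.0851] x-yaw 117.4 tilt [ 0.001 -0.001 -1.   ] F [ 4.75 -2.58  4.32] M [-0.725 -0.778  0.05 ] w 0.0142 q [-0.16  0.66 -0.15  1.66  0.12  0.83  0.12]
dock 0.0014 -0.0031 F along 5.4
clock: 17.1
tcp_pos: [0.6368, 0.147, 0.0851]
tool_rot: [1.725, 2.625, -0.0]
ft_force: [3.5, -3.8, 5.1]
grip_width: 0.0135
t 17.1 tcp [0.6368 0.147  0.0851] x-yaw 113.39 tilt [ 0.001 -0.001 -1.   ] F [ 3.5  -3.77  5.14] M [-0.87  -0.705  0.117] w 0.0135 q [-0.18  0.66 -0.13  1.66  0.11  0.83  0.06]
dock 0.0013 -0.0032 F along 4.75
```

```bash
python3 -m inch '[-0.1,0.05,0,1,1, -0.1,0.05,0,2,1, -0.1,0.05,0,3,1, -0.1,0.05,0,4,1]'
python3 -c "
from st import *
st()"
python3 -m inch '[0,0,0,1,1, 0,0,0,2,1, 0,0,0,3,1, 0,0,0,4,1]'
python3 -c "
from st import *
st()"
python3 -m inch '[0,0,0,1,1, 0,0,0,2,1, 0,0,0,3,1]'
python3 -c "
from st import *
st()"
```

```text
clock: 17.5
tcp_pos: [0.6368, 0.1469, 0.0851]
tool_rot: [-1.815, -2.564, 0.001]
ft_force: [1.3, -2.8, 7.5]
grip_width: 0.0138
t 17.5 tcp [0.6368 0.1469 0.0851] x-yaw 109.42 tilt [-0.001 -0.    -1.   ] F [ 1.32 -2.81  7.53] M [-0.769 -0.239  0.047] w 0.0138 q [-0.19  0.66 -0.11  1.66  0.09  0.83 -0.  ]
dock 0.0013 -0.0033 F along 2.37
clock: 17.9
tcp_pos: [0.6366, 0.1469, 0.0851]
tool_rot: [-1.903, -2.499, 0.002]
ft_force: [1.2, -3.2, 7.5]
grip_width: 0.0139
t 17.9 tcp [0.6366 0.1469 0.0851] x-yaw 105.42 tilt [-0.001 -0.    -1.   ] F [ 1.22 -3.18  7.45] M [-0.79  -0.138  0.13 ] w 0.0139 q [-0.2   0.66 -0.1   1.66  0.08  0.83 -0.06]
dock 0.0011 -0.0034 F along 2.43
clock: 18.2
tcp_pos: [0.6366, 0.1469, 0.0851]
tool_rot: [-1.967, -2.448, 0.002]
ft_force: [-0.3, -3.5, 8.8]
grip_width: 0.0137
t 18.2 tcp [0.6366 0.1469 0.0851] x-yaw 102.42 tilt [-0.001 -0.    -1.   ] F [-0.31 -3.47  8.79] M [-0.755 -0.057  0.2  ] w 0.0137 q [-0.21  0.66 -0.08  1.66  0.07  0.83 -0.1 ]
dock 0.0011 -0.0035 F along 1.16
```

```bash
python3 -m inch '[0,0,-0.1,1,1, 0,0,-0.1,2,1]'
python3 -c "
from st import *
st()"
python3 -m inch '[0,0,0,1,1, 0,0,0,2,1]'
python3 -c "
from st import *
st()"
python3 -m inch '[0,0,0,1,1, 0,0,0,2,1]'
python3 -c "
from st import *
st()"
```

```text
clock: 18.4
tcp_pos: [0.6364, 0.1469, 0.0851]
tool_rot: [-2.01, -2.413, 0.002]
ft_force: [2.2, -3.6, 2.2]
grip_width: 0.0137
t 18.4 tcp [0.6364 0.1469 0.0851] x-yaw 100.41 tilt [-0.002 -0.    -1.   ] F [ 2.16 -3.59  2.16] M [-0.687 -0.413  0.225] w 0.0137 q [-0.21  0.66 -0.07  1.66  0.06  0.83 -0.13]
dock 0.001 -0.0036 F along 3.46
clock: 18.6
tcp_pos: [0.6364, 0.1469, 0.0851]
tool_rot: [-2.052, -2.377, 0.003]
ft_force: [-0.3, -3.1, 2.0]
grip_width: 0.0138
t 18.6 tcp [0.6364 0.1469 0.0851] x-yaw 98.41 tilt [-0.002 -0.    -1.   ] F [-0.27 -3.14  1.96] M [-0.684 -0.208  0.242] w 0.0138 q [-0.22  0.66 -0.07  1.66  0.05  0.83 -0.16]
dock 0.0009 -0.0036 F along 1.06
clock: 18.8
tcp_pos: [0.6363, 0.1468, 0.0851]
tool_rot: [-2.093, -2.341, 0.003]
ft_force: [-0.7, -2.8, -0.2]
grip_width: 0.0136
t 18.8 tcp [0.6363 0.1468 0.0851] x-yaw 96.39 tilt [-0.002 -0.    -1.   ] F [-0.68 -2.75 -0.21] M [-0.712  0.025  0.308] w 0.0136 q [-0.23  0.66 -0.06  1.66  0.05  0.83 -0.19]
dock 0.0009 -0.0036 F along 0.52
```

```bash
python3 -m inch '[0,0,0,1,1, 0,0,0,1.5,1]'
python3 -c "
from st import *
st()"
python3 -m inch '[0,0,0,0.75,1, 0,0,0,1.5,1]'
python3 -c "
from st import *
st()"
```

```text
clock: 19.0
tcp_pos: [0.6363, 0.1468, 0.0851]
tool_rot: [-2.123, -2.314, 0.003]
ft_force: [-1.3, -2.6, -0.5]
grip_width: 0.013
t 19.0 tcp [0.6363 0.1468 0.0851] x-yaw 94.91 tilt [-0.002 -0.    -1.   ] F [-1.29 -2.58 -0.54] M [-0.764  0.31   0.297] w 0.013 q [-0.23  0.66 -0.05  1.66  0.04  0.83 -0.21]
dock 0.0008 -0.0036 F along -0.1
clock: 19.2
tcp_pos: [0.6362, 0.1468, 0.0851]
tool_rot: [-2.153, -2.286, 0.003]
ft_force: [-3.5, -3.4, -0.2]
grip_width: 0.0136
t 19.2 tcp [0.6362 0.1468 0.0851] x-yaw 93.42 tilt [-0.002 -0.    -1.   ] F [-3.5  -3.42 -0.17] M [-0.795  0.613  0.38 ] w 0.0136 q [-0.24  0.66 -0.04  1.66  0.04  0.83 -0.24]
dock 0.0008 -0.0037 F along -1.77
```

```bash
python3 -m inch '[0,0,0,0,1,0,0,0,0,1,0,0,0,0,1]'
python3 -c "
from st import *
st()"
python3 -m inch '[0,0,0,0,1,0,0,0,0,1]'
python3 -c "
from st import *
st()"
```

```text
clock: 19.5
tcp_pos: [0.6362, 0.1469, 0.0851]
tool_rot: [-2.152, -2.286, 0.003]
ft_force: [-3.5, -3.7, -1.8]
grip_width: 0.0136
t 19.5 tcp [0.6362 0.1469 0.0851] x-yaw 93.46 tilt [-0.002 -0.    -1.   ] F [-3.45 -3.74 -1.85] M [-0.751  0.813  0.2  ] w 0.0136 q [-0.24  0.66 -0.04  1.66  0.04  0.83 -0.24]
dock 0.0008 -0.0036 F along -1.59
clock: 19.7
tcp_pos: [0.6362, 0.1468, 0.0851]
tool_rot: [-2.152, -2.286, 0.003]
ft_force: [-3.8, -4.2, -1.3]
grip_width: 0.0136
t 19.7 tcp [0.6362 0.1468 0.0851] x-yaw 93.46 tilt [-0.002 -0.    -1.   ] F [-3.84 -4.15 -1.27] M [-0.766  0.863  0.161] w 0.0136 q [-0.24  0.66 -0.04  1.66  0.04  0.83 -0.24]
dock 0.0008 -0.0037 F along -1.77
```

The settled torque is 0.16–0.20 N m, which is 23–28 N. The turning torque of 0.38 N m gives about 20 N, so both are in range. I'll release, lift and inspect.

```bash
python3 -m inch '[0,0,0,0,3.5, 0,0,0,0,3.5, 0,0,0,0,3.5, 0,0,-3,0,3.5, 0,0,-7,0,3.5, 0,0,-11,0,3.5, 0,0,-15,0,3.5, 0,0,-15,0,3.5, 0,0,-15,0,3.5]'
python3 - <<'E'
from st import *
st()
b,_=cap('scene','s6')
b=cv2.resize(b[225:315,235:370],(800,533),interpolation=cv2.INTER_CUBIC)
cv2.imwrite('pics/v6.png',b[:,:,::-1])
E
```

```text
clock: 20.6
tcp_pos: [0.6384, 0.1477, 0.2376]
tool_rot: [2.152, 2.286, 0.006]
ft_force: [-0.2, 0.1, -1.9]
grip_width: 0.0352
t 20.6 tcp [0.6384 0.1477 0.2376] x-yaw 93.48 tilt [ 0.004  0.001 -1.   ] F [-0.16  0.11 -1.89] M [-0.058  0.121  0.028] w 0.0352 q [-0.23  0.48 -0.05  1.56  0.02  1.09 -0.23]
dock 0.0025 -0.002 F along -0.19
```

View pics/v6.png

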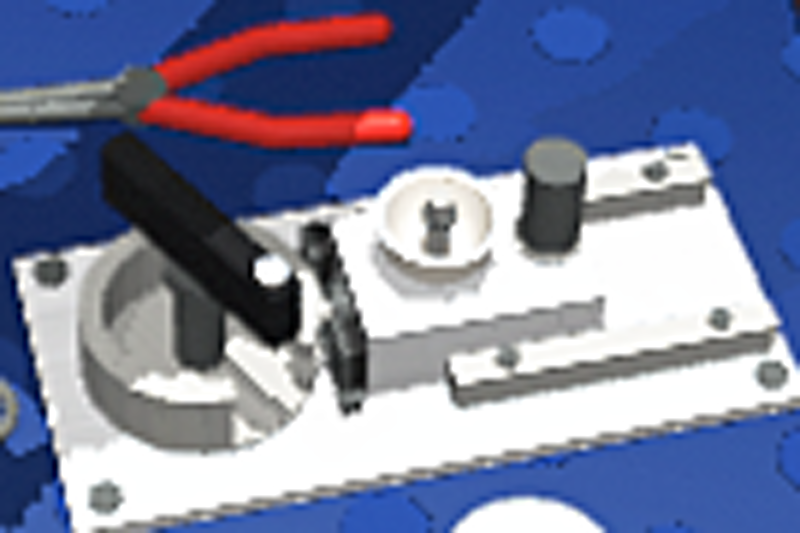

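The holder is against the buffer, the stud head is in the cam's slot, and the key is still turned with its dot at (270,268). I'll check the key angle against the original picture, where it was 1.07 rad, and look for any change in the bystanders.

```bash
python3 - <<'E'
from st import *
for n in('s0','s6'):
    p=np.load(f'pics/{n}.npz')['p'].astype(int);m=(p.max(2)<45).astype(np.uint8);m[:, :235]=0;m[:,:]*=1
    w=np.zeros_like(m);w[240:290,245:292]=1
    k,l,s,c=cv2.connectedComponentsWithStats(m*w);i=1+np.argmax(s[1:,4]);y,x=np.where(l==i)
    vx,vy,*_=cv2.fitLine(np.c_[x,y].astype(np.float32),cv2.DIST_L2,0,.01,.01).ravel();a=c[i]
    A=ray('scene',*(a-8*np.array([vx,vy])),.072);B=ray('scene',*(a+8*np.array([vx,vy])),.072);d=B-A
    print(n,s[i,4],a,np.degrees(np.arctan2(d[1],d[0]))%180)
a=np.load('pics/s0.npz')['p'].astype(int);b=np.load('pics/s6.npz')['p'].astype(int)
d=(abs(a-b).max(2)>60).astype(np.uint8)
for nm,(u,v) in dict(pliers=(270,240),driver=(260,208),cap=(324,322),cla=(265,327),clb=(229,294),arm=(297,373)).items():
    print(nm,d[v-12:v+12,u-15:u+15].mean().round(3))
E
python3 -m inch '[0,0,0,0,3.5,0,0,0,0,3.5,0,0,0,0,3.5,0,0,0,0,3.5,0,0,0,0,3.5]'
python3 - <<'E'
from st import *
p=cap('scene','s7')[0].astype(int);q=np.load('pics/s6.npz')['p'].astype(int);print((abs(p-q).max(2)[235:320,230:380]>40).sum())
E
```

```text
s0 313 [269.37699681 267.67092652] 98.48283622075967
s6 418 [267.27033493 264.42822967] 89.58922971974376
pliers 0.428
driver 0.535
cap 0.0
cla 0.0
clb 0.479
arm 0.0
clock: 21.15
tcp_pos: [0.6372, 0.147, 0.2353]
tool_rot: [-2.153, -2.287, 0.001]
ft_force: [-0.5, 0.5, -0.0]
grip_width: 0.0351
22
```

```bash
python3 -c "
from h import *
env.job_done()"
```

```text
the job is handed in; nothing more can be done
```

The holder is clamped against the buffer and the job is handed in at about 21 s of the 69 s allowed. I opened the cam to its end stop and slid the holder along by its post until I felt the buffer at about 10 N. I then turned the key clockwise to about 1.1 rad, let go and lifted clear.

**Clamp force:** I estimate 20–28 N against the 10–33 N target. The turning torque of 0.38 N m gives about 20 N. The settled torque of 0.16–0.20 N m gives 23–28 N.

**Last checks:**
- **Holder and stud:** the last picture shows the holder on the buffer with the stud head in the cam.
- **Staying put:** two pictures about 0.5 s apart after letting go were almost identical. The white dot on the key is where it should be for the angle I left it at.
- **Bystanders:** the cap, `circlip_a` and the steel arm were unchanged. The pliers and `circlip_b` looked unmoved by eye. The driver is only partly in view in the later pictures, and I did not check it beyond the pixel comparison.

**Checks that disagreed:**
- **Key angle:** a rough colour-mask measurement differed from the gripper's yaw by about 4°. I trusted the gripper and the dot.
- **Pixel comparison:** it flagged changes around the pliers, driver and `circlip_b`. I took these as the arm's shadow, which I did not confirm.
- **Sliding the holder:** I pressed the holder down with about 20 N for a moment, then eased off.

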